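# Level the fittings balance

## Robot

A 6-joint arm with a two-finger parallel gripper is mounted at the origin on the work surface. World frame = base frame: x ahead of the robot, y to its left, z up, the work surface at z = 0. Lengths are in m, angles in rad, forces in N, time in s.
With the tool pointing down it reaches from about 0.3 to 1 m from the base axis. Payload 5.1 kg.
Tool frame: the origin (TCP) lies midway between the tips of the shut fingers; the grasp point (between the pads) lies arm.pinch_z behind it (arm.pinch_z is the distance from the TCP to the grasp point, in m); z points along the fingers, y is the direction in which the jaws open and shut (so a half turn about z gives the same grasp; the last joint's range is limited). The gripper opens to 95 mm and grips with 3 to 60 N. Pads are 20 mm wide; open, the fingers measure 119 mm over their backs; the gripper's body (75 mm by 180 mm) begins 59 mm behind the grasp point.
Start: joints at [1.11, 0.124, 1.65, -0, 1.367, -0.083], TCP at [0.24, 0.604, 0.215] pointing down, gripper open.
Joint ranges: [-2.61, 2.61], [-1.02, 2.33], [0.03, 2.71], [-1.35, 4.49], [0.32, 2.68], [-2.91, 2.91]. Speed limits (rad/s): [2.57, 2.57, 3.14, 3.14, 3.14, 3.14].

## Interface

Orientations are given as a unit quaternion [x, y, z, w].
In Python, from rig import arm gives the robot as it stands. The module is installed in compiled form; this text tells all that it offers.
- The arm moves only by the tool servo_tool, never from a script. Its argument "targets" is a list that holds one entry, the list of rows, each a list of 6 numbers: the shift along the world's x, y, z each as a share of 0.2 m, from -1 to 1, then the turn, a rotation vector about the world's x, y, z each as a share of 1.5 rad, from -1 to 1. In form: [[[dx, dy, dz, rx, ry, rz], ...]]. A call has 1 to 10 rows; each row is the pose to reach, as a shift and turn from the pose commanded when the call began; what a row does not reach only later rows make up. A row lasts 1/10 s, in which the tool goes at most 50 mm and 8.59 degrees, less where a joint would pass 70% of its speed; a pose out of reach is approached as far as the arm can. A call with a number of a shift or a turn outside -1 to 1 is refused whole. A call with a gripper value outside its range is refused whole. "claw" is the opening, from 0 (shut) to 1 (fully open), set as the call begins (left out, the last holds). The fingers move at their own pace and stop on an object; the grip force is fixed at half the most. Time passes only in rows, so rows that repeat a pose let the fingers close. It gives the time, the measured TCP pose, the force and the opening at its end, in the units of the state.
- arm.get_state(): the state, without advancing time (a new reading comes with each control period).
- arm.capture(name): name is "scene" or "top"; returns a dict with "pixels" (480x640x3 uint8, blue, green, red), "vertical_fov" (degrees; the focal length in pixels is half the picture's height over the tangent of half this angle, whatever the lens; pixels are square), "cx", "cy" (the principal point, pixels), "k1" (the pictures are not rectified: a ray, as slopes to the right and down, at radius r is drawn at 1 + k1 r^2 times it, then the intrinsics apply), "camera_from_world" (4x4, takes a point from world to camera coordinates). Camera axes: x right, y down, z forward; pixel columns grow to the right and rows downward; lengths in m; the calibration is good to about 2 mm. A picture is of the moment at which its call begins. There is no depth.
- arm.job_done(): hands the job in, once; it reports no verdict.
The state is a dict: "t": time; "joints": joint angles; "qvel": joint speeds; "effort": joint torques, N m; "position": TCP position; "ee_rot": TCP orientation; "ft_force": force on the tool from outside, world axes, zero at the start; "torque": the same for the moment, N m; "gripper_width": finger opening in m.
Only numpy, scipy, OpenCV 4.12 (cv2) and the standard library are available. Lean on these libraries where they do the work, as an engineer would, in place of code of your own. Each camera call takes 0.05 s, during which the arm holds its last target.

## Task

The bench balance is out of level. Take the thumb latch out of the pan that sits low and lay it down flat on its back plate, in the free space beside the thumb latch in the pan that sits high, so that the two pans come to rest level.

Things in the scene. Friction and masses are not known exactly. Their poses are not given: they have to be found in the camera images.
- latch_a: Black iron thumb latch, 200 g, flat in the left pan. Back plate 104 x 34 x 5 mm, round ends; over its middle a bow handle with a straight grip bar along the plate: 50 long, 12 wide, its underside 30 and top 40 mm above the plate's underside, sides clear. Origin: centre of the plate's underside, below the bar; x along plate and bar to the thumb piece, z up. Grip across the bar (along y).
- latch_b: Identical latch, same origin and axes, lying in the right pan. Each pan also has, in its far part (x over +30 mm), a small chrome catch (60 g); the low pan a steel lock case (600 g, 94 x 48 x 18 mm), the high pan a nickel knob (200 g, 40 wide, 42 mm tall). Which pan is low varies. A third such latch on the iron turntable is not part of the job.
- pan_left_floor (a point): Centre of the inner floor of the balance's left (+y) pan: aluminium tray, inside 200 (x) x 170 mm (y), rim 12 mm above the floor. x away from robot, y left, z up. Pans stay horizontal and ride up and down oppositely, up to 8 mm from level; level, floors are 100 mm above the bench. Latch a lies about 42 mm left of the pan's middle; the place centred at x -36, y -42 mm is free.
- pan_right_floor (a point): Centre of the inner floor of the right (-y) pan, same size and axes. Latch b lies about 42 mm right of the pan's middle; the place centred at x -36, y +42 mm is free. The balance is sprung: each 20 g of difference moves the pans 1 mm from level, but stops hold them at 8 mm. With the latch lifted out they still stay at the stops, and go level only when it is laid in the other pan.
Things that resemble listed ones, but are neither listed nor needed, are in the scene too. Leave any blue look-alike of the latch_b alone.

How it is judged:
At the end, for the whole second after the job is handed in: Both listed thumb latches lie in the same pan, flat on its floor (origin within 75 mm of the pan's centre in x and in y, and -5 to 8 mm over its floor; tilted less than 0.17 rad) and at rest (slower than 20 mm/s), and the floors of the two pans are level within 6 mm of each other (z of pan_left_floor in the frame of pan_right_floor between -0.006 and 0.006 m and ((x of latch_a in the frame of pan_left_floor between -0.075 and 0.075 m and y of latch_a in the frame of pan_left_floor between -0.075 and 0.075 m and z of latch_a in the frame of pan_left_floor between -0.005 and 0.008 m and x of latch_b in the frame of pan_left_floor between -0.075 and 0.075 m and y of latch_b in the frame of pan_left_floor between -0.075 and 0.075 m and z of latch_b in the frame of pan_left_floor between -0.005 and 0.008 m) or (x of latch_a in the frame of pan_right_floor between -0.075 and 0.075 m and y of latch_a in the frame of pan_right_floor between -0.075 and 0.075 m and z of latch_a in the frame of pan_right_floor between -0.005 and 0.008 m and x of latch_b in the frame of pan_right_floor between -0.075 and 0.075 m and y of latch_b in the frame of pan_right_floor between -0.075 and 0.075 m and z of latch_b in the frame of pan_right_floor between -0.005 and 0.008 m)) and angle between each of latch_a, latch_b's own z axis and vertical below 0.17 rad and linear speed of each of latch_a, latch_b below 0.02 m/s); the robot touches nothing.
It also fails if it takes over 38 s, if anything falls off the work surface, if the arm or the gripper's body presses on something with over 40 N, if the wrist force passes 120 N, or if a joint passes its speed limit or range.

## Working session

There is one attempt and no reset: what is moved stays moved. The work goes in short steps, Python scripts to look and compute and a tool call to move; the robot and the scene stay as the last step left them, time stands still between calls to the robot, and variables do not carry over. Pictures are saved under pics/ and viewed, and the job is handed in when it is done.

Besides the shell and the picture viewer there is one more tool, called after ">>>" as name(argument=value, ...), one argument or row to a line, values as JSON. servo_tool: Moves the arm, as the interface text tells. Its arguments: {"type":"object","properties":{"targets":{"type":"array"},"claw":{"type":"number"}},"required":["targets"]}

```bash
mkdir -p pics; cat > h.py <<'E'
import numpy as np, cv2
from rig import arm
def cap(name,fn=None):
    c=arm.capture(name)
    if fn: cv2.imwrite('pics/'+fn,c['pixels'])
    return c
def K(c):
    f=240/np.tan(np.radians(c['vertical_fov'])/2)
    return np.array([[f,0,c['cx']],[0,f,c['cy']],[0,0,1.]])
def D(c): return np.array([c['k1'],0,0,0,0.])
def ray(c,u,v):
    k=K(c); T=np.array(c['camera_from_world'])
    p=cv2.undistortPoints(np.array([[[u,v]]],float),k,D(c))[0,0]
    d=T[:3,:3].T@np.array([p[0],p[1],1.]); o=-T[:3,:3].T@T[:3,3]
    return o,d
def onz(c,u,v,z):
    o,d=ray(c,u,v); return o+d*(z-o[2])/d[2]
def proj(c,P):
    T=np.array(c['camera_from_world'])
    p=cv2.projectPoints(np.array(P,float).reshape(-1,1,3),cv2.Rodrigues(T[:3,:3])[0],T[:3,3],K(c),D(c))[0]
    return p[:,0]
E
python3 - <<'E'
from h import *
for n in('scene','top'):
    c=cap(n,n+'0.png'); o,_=ray(c,320,240); print(n,c['vertical_fov'],c['k1'],c['cx'],c['cy'],o.round(3)); print(np.array(c['camera_from_world']).round(3))
s=arm.get_state(); print(s['t'],s['position'],s['ee_rot'],s['gripper_width'],arm.pinch_z)
E
```

```text
scene 45.61404232859478 -0.16990003001274148 322.8329796867475 248.32073247573572 [1.094 0.279 0.6  ]
[[-0.484  0.875  0.013  0.278]
 [ 0.541  0.311 -0.782 -0.209]
 [-0.688 -0.372 -0.623  1.23 ]
 [ 0.     0.     0.     1.   ]]
top 46.51893101178141 0.0075065241202554814 323.691451934594 248.43230505148836 [ 0.448 -0.026  0.895]
[[ 0.018 -0.999 -0.03  -0.007]
 [-0.991 -0.014 -0.13   0.56 ]
 [ 0.13   0.032 -0.991  0.829]
 [ 0.     0.     0.     1.   ]]
0.1 [0.23954095 0.6036138  0.21351979] [ 1.87781766e-01  9.82210325e-01 -9.06908274e-04 -2.52968745e-04] 0.09497097163046683 0.0188
```

View pics/scene0.png

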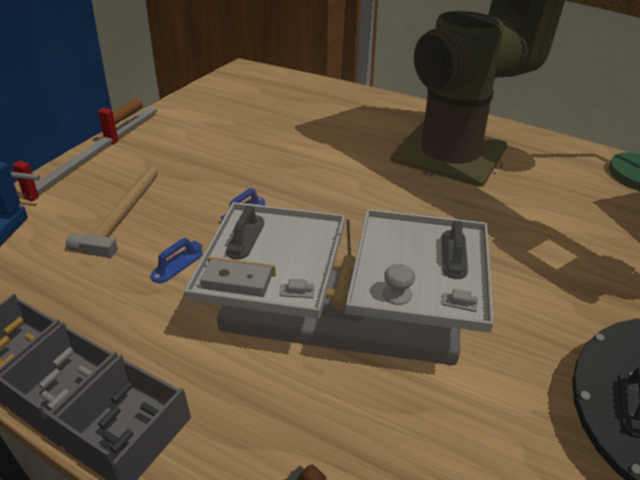

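View pics/top0.png

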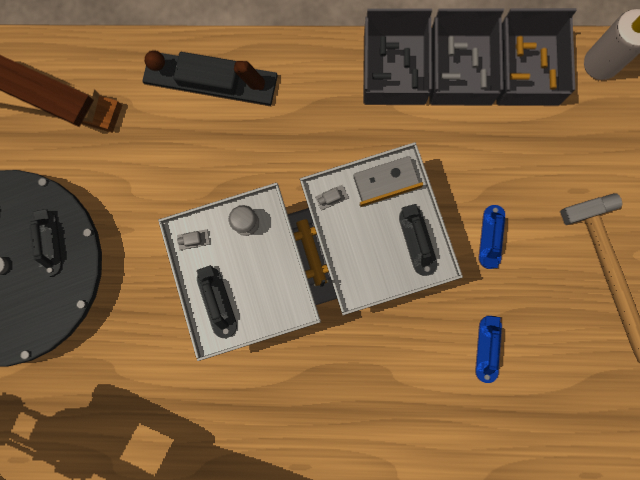

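The right pan (image right in top) holds the lock case, so it is low and the latch to move is latch_b at top (418,240). Others it could be confused with: latch_a in the high pan (216,300), the turntable latch (46,242), and blue look-alikes (492,237), (488,349). Next is a close crop of the choice.

```bash
python3 - <<'E'
import cv2
a=cv2.imread('pics/top0.png')[130:370,150:480]; cv2.imwrite('pics/topcrop.png',cv2.resize(a,None,fx=2.4,fy=2.4,interpolation=cv2.INTER_CUBIC))
a=cv2.imread('pics/scene0.png')[190:340,180:500]; cv2.imwrite('pics/scenecrop.png',cv2.resize(a,None,fx=2.5,fy=2.5,interpolation=cv2.INTER_CUBIC))
E
```

```text
(no output)
```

View pics/topcrop.png

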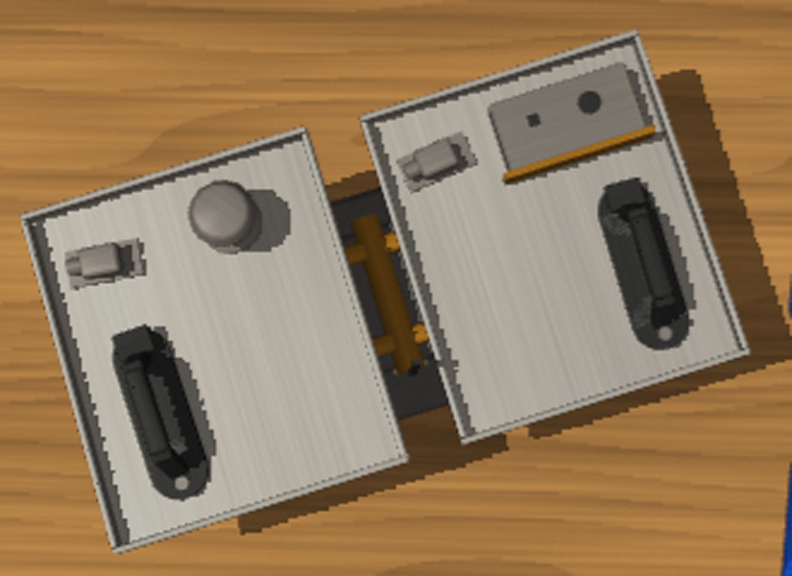

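View pics/scenecrop.png

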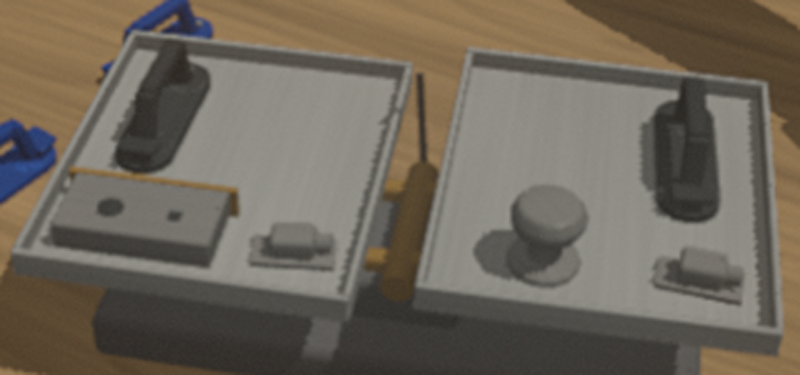

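```bash
python3 - <<'E'
import cv2, numpy as np
from h import *
c=cap('top')
for nm,z,cs in(('L',.120,[(22,217),(303,128),(407,459),(117,551)]),('R',.104,[(362,120),(636,33),(748,352),(463,441)])):
    P=np.array([onz(c,u/2.4+150,v/2.4+130,z) for u,v in cs]); m=P.mean(0)
    ax=(P[0]+P[1]-P[2]-P[3])[:2]; print(nm,m.round(4),np.degrees(np.arctan2(ax[1],ax[0])),[np.linalg.norm(P[i]-P[i-1]).round(4) for i in range(4)])
a=c['pixels'][190:350,380:450]; a=np.clip(a.astype(float)*2.5,0,255).astype(np.uint8)
b=c['pixels'][250:350,180:250]; b=np.clip(b.astype(float)*2.5,0,255).astype(np.uint8)
cv2.imwrite('pics/la.png',cv2.resize(a[0:100],None,fx=6,fy=6,interpolation=cv2.INTER_NEAREST))
s=cap('scene')['pixels'][195:265,215:275]; cv2.imwrite('pics/ls.png',cv2.resize(np.clip(s.astype(float)*2.5,0,255).astype(np.uint8),None,fx=8,fy=8,interpolation=cv2.INTER_NEAREST))
E
```

```text
L [0.5176 0.1182 0.12  ] 18.73952145554553 [np.float64(0.204), np.float64(0.1744), np.float64(0.2045), np.float64(0.1738)]
R [ 0.5832 -0.0802  0.104 ] 18.449763626879854 [np.float64(0.2023), np.float64(0.1745), np.float64(0.2036), np.float64(0.1752)]
```

View pics/la.png

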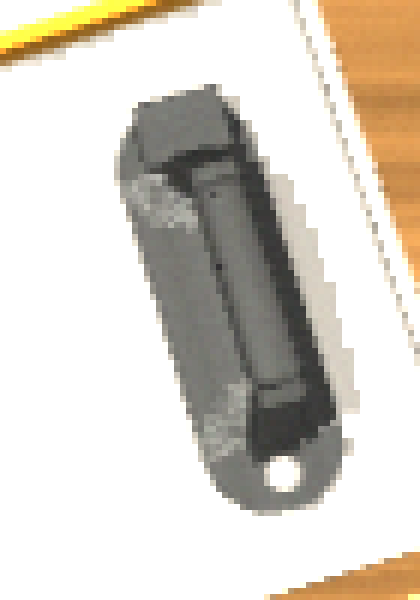

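View pics/ls.png

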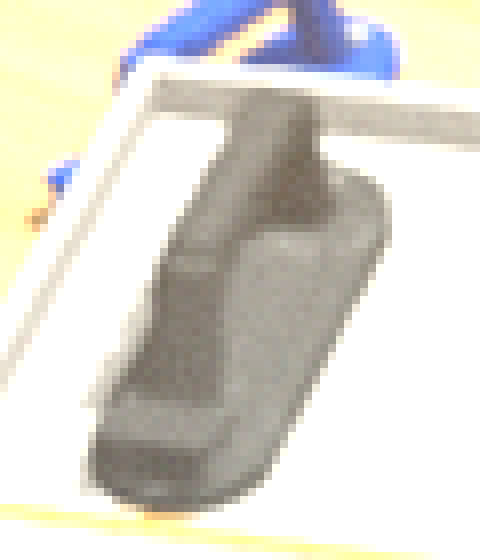

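```bash
python3 - <<'E'
from h import *
c=cap('top'); s=cap('scene')
f=lambda u,v,z: onz(c,380+(u-.0)/6-.5,190+v/6-.5,z)
g=lambda u,v,z: onz(s,215+u/8-.5,195+v/8-.5,z)
def yaw(a,b): return np.degrees(np.arctan2(*(a-b)[[1,0]]))
a,b=f(130,205,.092),f(205,455,.092); print('plate edge',a,b,yaw(a,b))
y=np.radians(yaw(a,b)); x=np.array([np.cos(y),np.sin(y)]);n=np.array([-x[1],x[0]])
print('from edge line + end circle', (f(274,440,.097)[:2]+35e-3*x).round(4), 'tip based',(f(280,513,.092)[:2]+52e-3*x).round(4))
print('edge offset check', (b[:2]-17e-3*n).round(4))
print('bar ctr',f(255,283,.132).round(4),'baryaw',yaw(f(212,185,.132),f(258,375,.132)), yaw(f(237,172,.132),f(303,378,.132)))
# scene: right edge plate & bar
print('scene plate edge yaw',yaw(g(260,470,.092),g(385,245,.092)))
print('scene bar top near end/far', g(205,255,.132).round(4), g(275,95,.132).round(4))
for nm,m in(('L',[.5176,.1182,.108]),('R',[.5832,-.0802,.092])):
    t=np.radians(18.6);R=np.array([[np.cos(t),-np.sin(t)],[np.sin(t),np.cos(t)]])
    if nm=='L': print('target',m[:2]+R@[-.036,-.042]); print('latch a',m[:2]+R@[-.036,.042])
    else: print('expect b',m[:2]+R@[-.036,-.042])
E
```

```text
plate edge [ 0.59111945 -0.11196596  0.092     ] [ 0.53057757 -0.12984942  0.092     ] 16.456606562043127
from edge line + end circle [ 0.5675 -0.1356] tip based [ 0.5668 -0.1329]
edge offset check [ 0.5354 -0.1462]
bar ctr [ 0.5662 -0.1362  0.132 ] baryaw 13.205251653611503 17.257614423929105
scene plate edge yaw 15.171782643501812
scene bar top near end/far [ 0.5917 -0.1233  0.132 ] [ 0.5453 -0.1408  0.132 ]
target [0.49687663 0.06691119]
latch a [0.47008405 0.14652374]
expect b [ 0.56247663 -0.13148881]
```

Crop check: it is the black latch in the pan with the lock case. latch_b is at about (0.567, -0.134), yaw 16°, and its floor is at 0.092. I'll move over it, opening the gripper only partway so the fingers clear the rim.

>>> servo_tool(
  targets=[
    [[0.08,-0.18,0,0,0,0.02],[0.16,-0.37,0,0,0,0.04],[0.24,-0.55,0,0,0,0.06],[0.33,-0.74,0,0,0,0.08],[0.41,-0.92,0,0,0,0.11]],
  ],
  claw=0.45,
)

```text
t: 0.8
position: [0.3222, 0.4186, 0.2147]
ee_rot: [0.105, 0.994, 0.0, 0.0]
ft_force: [0.5, 0.0, -0.7]
gripper_width: 0.0604
```

>>> servo_tool(
  targets=[
    [[0.08,-0.18,0,0,0,0.02],[0.16,-0.37,0,0,0,0.04],[0.24,-0.55,0,0,0,0.06],[0.33,-0.74,0,0,0,0.08],[0.41,-0.92,0,0,0,0.11]],
  ],
)

```text
t: 1.3
position: [0.4042, 0.2345, 0.2149]
ee_rot: [0.023, 1.0, 0.0, 0.0]
ft_force: [0.1, 0.1, -0.1]
gripper_width: 0.0426
```

>>> servo_tool(
  targets=[
    [[0.08,-0.18,0,0,0,0.02],[0.16,-0.37,0,0,0,0.04],[0.24,-0.55,0,0,0,0.06],[0.33,-0.74,0,0,0,0.08],[0.41,-0.92,0,0,0,0.11]],
  ],
)

```text
t: 1.8
position: [0.4863, 0.0504, 0.2149]
ee_rot: [-0.059, 0.998, -0.0, 0.0]
ft_force: [0.6, 0.2, 0.2]
gripper_width: 0.0429
```

>>> servo_tool(
  targets=[
    [[0.08,-0.18,0,0,0,0.02],[0.16,-0.37,0,0,0,0.04],[0.24,-0.55,0,0,0,0.06],[0.33,-0.74,0,0,0,0.08],[0.41,-0.92,0,0,0,0.11],[0.41,-0.92,0,0,0,0.11],[0.41,-0.92,0,0,0,0.11]],
  ],
)

```text
t: 2.5
position: [0.5676, -0.1324, 0.2143]
ee_rot: [-0.14, 0.99, 0.0, -0.0]
ft_force: [-0.4, 0.2, 0.0]
gripper_width: 0.0429
```

```bash
cat > st.py <<'E'
from h import *
from scipy.spatial.transform import Rotation as Ro
import sys
s=arm.get_state(); R=Ro.from_quat(s['ee_rot']).as_matrix()
print('t',round(s['t'],2),'p',s['position'].round(4),'yaw(y)-90',np.degrees(np.arctan2(R[1,1],R[0,1])).round(2)-90,'z',R[:,2].round(4),'F',np.round(s['ft_force'],2),'w',round(float(s['gripper_width']),4),'j',np.round(s['joints'],2))
n=sys.argv[1]
for k,(x0,y0,f) in {'top':(330,170,4),'scene':(180,170,3.5)}.items():
    c=cap(k)
    a=c['pixels']; 
    if len(sys.argv)>2: a=cv2.resize(a,None,fx=1.2,fy=1.2)
    else: a=cv2.resize(a[y0:y0+140,x0:x0+200],None,fx=f,fy=f,interpolation=cv2.INTER_CUBIC)
    cv2.imwrite(f'pics/{k}_{n}.png',np.clip(a.astype(float)*1.5,0,255).astype(np.uint8))
E
python3 st.py 1 full
```

```text
t 2.5 p [ 0.5676 -0.1324  0.2143] yaw(y)-90 16.060000000000002 z [-9.e-04  7.e-04 -1.e+00] F [-0.39  0.22  0.02] w 0.0429 j [-0.32 -0.02  1.8   0.    1.36 -2.17]
```

View pics/scene_1.png

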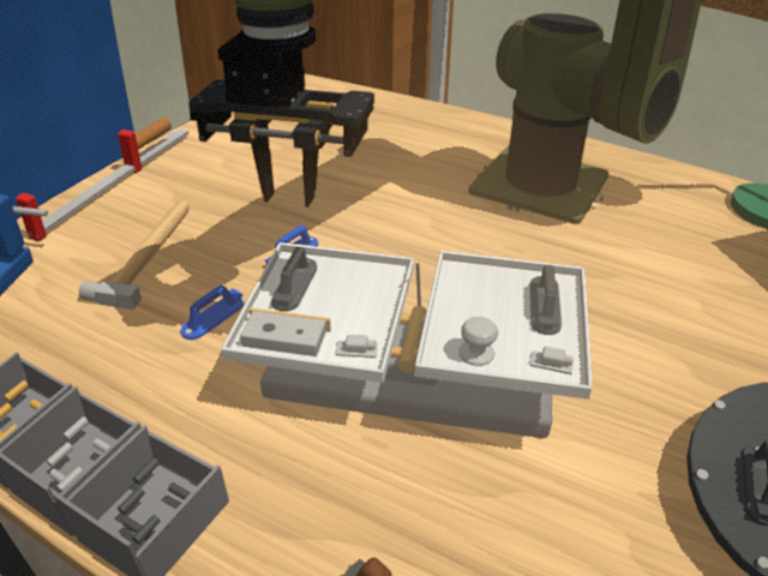

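View pics/top_1.png

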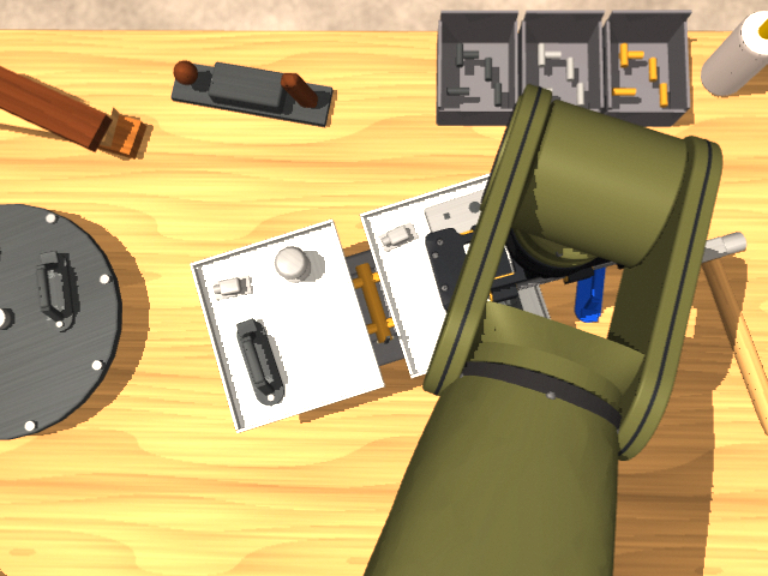

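The gripper hangs above latch_b (scene 285,190) and the latches are undisturbed. I'll descend partway and check.

>>> servo_tool(
  targets=[
    [[0,-0.01,-0.1,0,0,0],[0,-0.01,-0.2,0,0,0],[0,-0.01,-0.3,0,0,0],[0,-0.01,-0.36,0,0,0],[0,-0.01,-0.42,0,0,0],[0,-0.01,-0.42,0,0,0]],
  ],
)

```text
t: 3.2
position: [0.5667, -0.1329, 0.129]
ee_rot: [-0.141, 0.99, 0.001, -0.001]
ft_force: [0.1, 0.7, -0.2]
gripper_width: 0.0425
```

```bash
python3 st.py 2
```

```text
t 3.2 p [ 0.5667 -0.1329  0.129 ] yaw(y)-90 16.22 z [-2.7e-03  9.0e-04 -1.0e+00] F [ 0.11  0.7  -0.16] w 0.0425 j [-0.32  0.05  1.88  0.    1.22 -2.18]
```

View pics/scene_2.png

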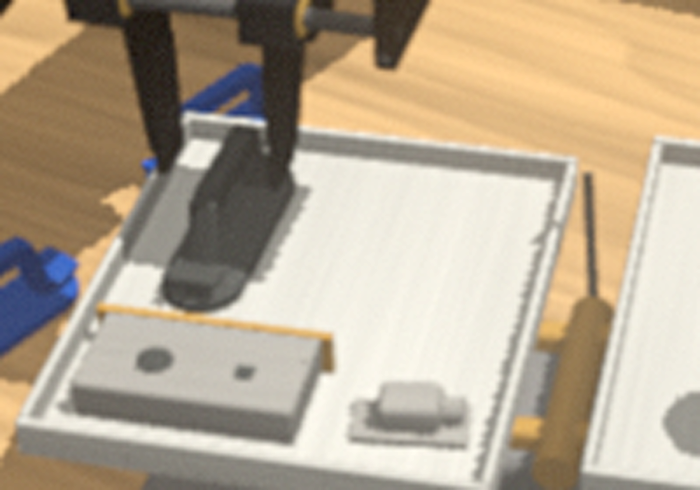

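The fingers straddle the middle of the bar (tips at crop (170,160) and (283,175), bar middle at (222,170)). I'll lower and grip.

>>> servo_tool(
  targets=[
    [[0,0,-0.05,0,0,0],[0,0,-0.1,0,0,0],[0,0,-0.1,0,0,0]],
  ],
)

```text
t: 3.6
position: [0.5666, -0.1335, 0.1086]
ee_rot: [-0.141, 0.99, 0.001, -0.001]
ft_force: [-0.2, -0.4, 0.6]
gripper_width: 0.0425
```

>>> servo_tool(
  targets=[
    [[0,0,0,0,0,0],[0,0,0,0,0,0],[0,0,0,0,0,0],[0,0,0,0,0,0],[0,0,0,0,0,0],[0,0,0,0,0,0],[0,0,0,0,0,0],[0,0,0,0,0,0]],
  ],
  claw=0,
)

```text
t: 4.4
position: [0.568, -0.134, 0.1109]
ee_rot: [-0.141, 0.99, -0.0, 0.0]
ft_force: [1.1, -1.0, 1.7]
gripper_width: 0.0116
```

```bash
python3 st.py 3
```

```text
t 4.4 p [ 0.568  -0.134   0.1109] yaw(y)-90 16.17 z [ 6.e-04 -4.e-04 -1.e+00] F [ 1.08 -1.    1.72] w 0.0116 j [-0.32  0.07  1.89 -0.    1.18 -2.18]
```

View pics/scene_3.png

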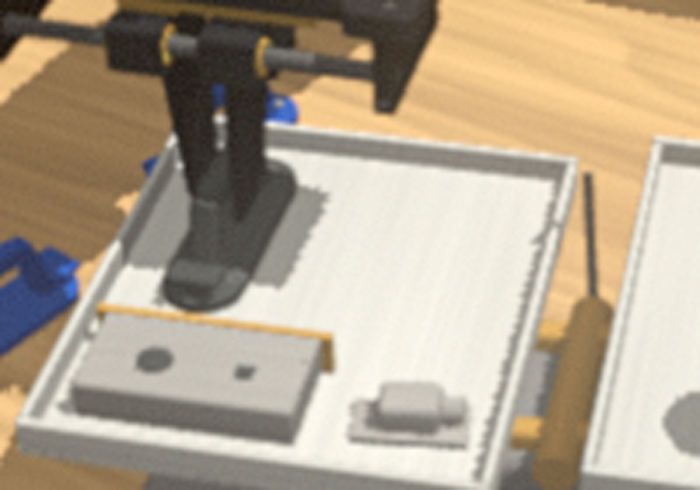

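Gripped (width 11.6 mm, 12 mm bar). Next I lift and check.

>>> servo_tool(
  targets=[
    [[0,0,0.05,0,0,0],[0,0,0.1,0,0,0],[0,0,0.2,0,0,0],[0,0,0.3,0,0,0],[0,0,0.4,0,0,0],[0,0,0.45,0,0,0],[0,0,0.45,0,0,0]],
  ],
)

```text
t: 5.2
position: [0.5688, -0.1341, 0.2031]
ee_rot: [-0.141, 0.99, -0.001, 0.002]
ft_force: [0.3, -0.2, -2.3]
gripper_width: 0.0117
```

```bash
python3 st.py 4 full
```

```text
t 5.2 p [ 0.5688 -0.1341  0.2031] yaw(y)-90 16.17 z [ 0.0038 -0.0012 -1.    ] F [ 0.32 -0.18 -2.31] w 0.0117 j [-0.32 -0.01  1.81  0.    1.34 -2.18]
```

View pics/scene_4.png

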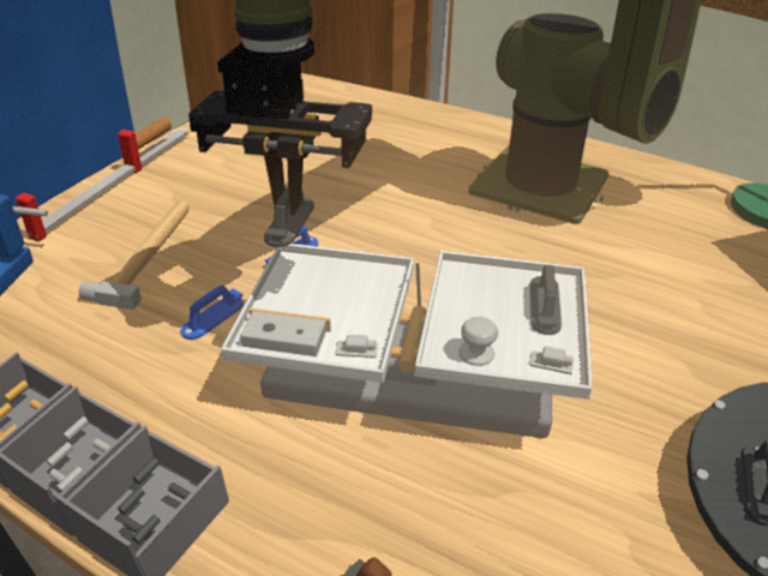

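The latch is held level (scene 290,220), with a wrist load of 2.3 N. I'll carry it over the free place.

>>> servo_tool(
  targets=[
    [[-0.04,0.1,0,0,0,0],[-0.09,0.25,0,0,0,0.01],[-0.15,0.42,0,0,0,0.01],[-0.22,0.6,0,0,0,0.02],[-0.28,0.78,0,0,0,0.03],[-0.33,0.92,0,0,0,0.03],[-0.36,1.0,0,0,0,0.03],[-0.36,1.0,0,0,0,0.03],[-0.36,1.0,0,0,0,0.03]],
  ],
)

```text
t: 6.2
position: [0.4949, 0.0666, 0.1997]
ee_rot: [-0.164, 0.987, -0.0, -0.001]
ft_force: [-0.6, 0.2, -2.7]
gripper_width: 0.012
```

>>> servo_tool(
  targets=[
    [[0,0,-0.08,0,0,0],[0,0,-0.16,0,0,0],[0,0,-0.22,0,0,0],[0,0,-0.27,0,0,0],[0,0,-0.27,0,0,0],[0,0,-0.27,0,0,0]],
  ],
)

```text
t: 6.8
position: [0.4958, 0.066, 0.1463]
ee_rot: [-0.163, 0.987, 0.0, -0.0]
ft_force: [-0.3, -0.6, -1.9]
gripper_width: 0.0118
```

```bash
sed -i 's/(180,170,3.5)/(320,160,3.5)/;s/(330,170,4)/(150,200,4)/' st.py; python3 st.py 5
```

```text
t 6.8 p [0.4958 0.066  0.1463] yaw(y)-90 18.730000000000004 z [-6.e-04 -0.e+00 -1.e+00] F [-0.26 -0.65 -1.94] w 0.0118 j [ 0.02 -0.16  2.05  0.    1.25 -1.87]
```

View pics/scene_5.png

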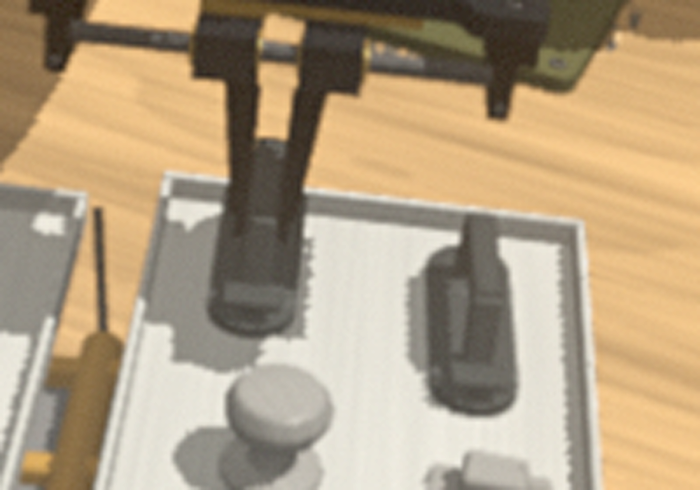

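View pics/top_5.png

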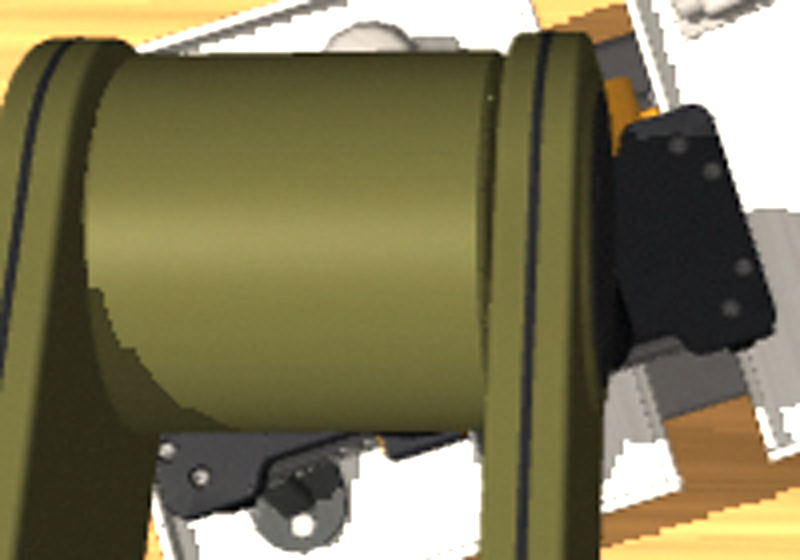

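The latch hangs over the free place (crop 255,250), clear of the knob (278,405) and latch_a. I'll lower it slowly until its underside is at level-floor height.

>>> servo_tool(
  targets=[
    [[0,0,-0.03,0,0,0],[0,0,-0.06,0,0,0],[0,0,-0.08,0,0,0],[0,0,-0.1,0,0,0],[0,0,-0.12,0,0,0],[0,0,-0.13,0,0,0],[0,0,-0.14,0,0,0],[0,0,-0.14,0,0,0],[0,0,-0.14,0,0,0],[0,0,-0.14,0,0,0]],
  ],
)

```text
t: 7.9
position: [0.4958, 0.0661, 0.1188]
ee_rot: [-0.163, 0.987, -0.0, 0.0]
ft_force: [-0.9, -0.5, 0.3]
gripper_width: 0.0119
```

```bash
python3 st.py 6
```

```text
t 7.9 p [0.4958 0.0661 0.1188] yaw(y)-90 18.75 z [ 1.e-04 -0.e+00 -1.e+00] F [-0.89 -0.5   0.3 ] w 0.0119 j [ 0.03 -0.13  2.07 -0.    1.2  -1.87]
```

View pics/scene_6.png

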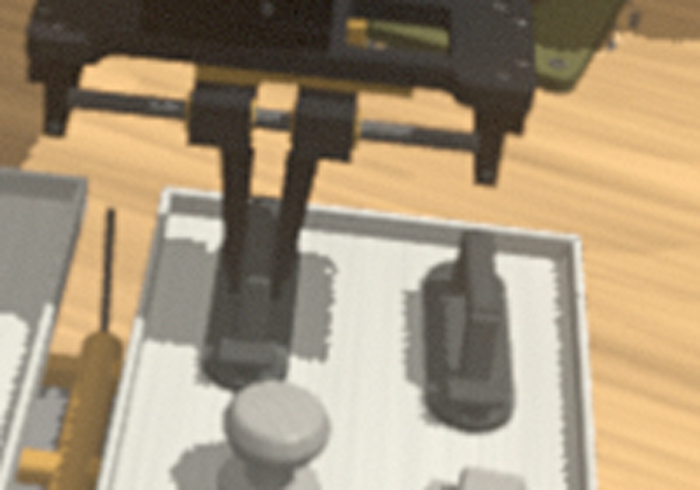

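The wrist load has dropped to about zero and the left pan has come down with the latch. I'll release and retreat straight up.

>>> servo_tool(
  targets=[
    [[0,0,0,0,0,0],[0,0,0,0,0,0],[0,0,0,0,0,0],[0,0,0,0,0,0],[0,0,0,0,0,0],[0,0,0,0,0,0]],
  ],
  claw=0.42,
)

```text
t: 8.6
position: [0.4958, 0.0662, 0.1187]
ee_rot: [-0.163, 0.987, 0.0, 0.0]
ft_force: [-0.4, -0.2, -0.1]
gripper_width: 0.0399
```

>>> servo_tool(
  targets=[
    [[0,0,0.04,0,0,0],[0,0,0.1,0,0,0],[0,0,0.2,0,0,0],[0,0,0.35,0,0,0],[0,0,0.5,0,0,0],[0,0,0.65,0,0,0],[0,0,0.65,0,0,0]],
  ],
)

```text
t: 9.3
position: [0.4986, 0.0662, 0.2556]
ee_rot: [-0.163, 0.987, -0.001, 0.006]
ft_force: [-0.3, 0.2, 0.8]
gripper_width: 0.04
```

>>> servo_tool(
  targets=[
    [[-0.05,0.2,0,0,0,0],[-0.15,0.4,0,0,0,0],[-0.25,0.6,0,0,0,0],[-0.35,0.8,0,0,0,0],[-0.45,1.0,0,0,0,0]],
  ],
)

```text
t: 9.8
position: [0.4046, 0.2674, 0.2485]
ee_rot: [-0.163, 0.987, 0.0, 0.0]
ft_force: [1.2, 0.2, -0.0]
gripper_width: 0.04
```

>>> servo_tool(
  targets=[
    [[-0.05,0.2,0,0,0,0],[-0.15,0.4,0,0,0,0],[-0.25,0.6,0,0,0,0],[-0.35,0.8,0,0,0,0],[-0.45,1.0,0,0,0,0],[-0.45,1.0,0,0,0,0],[-0.45,1.0,0,0,0,0],[-0.45,1.0,0,0,0,0]],
  ],
)

```text
t: 10.6
position: [0.3161, 0.4654, 0.2483]
ee_rot: [-0.163, 0.987, -0.0, -0.0]
ft_force: [0.2, -0.7, -0.0]
gripper_width: 0.0399
```

```bash
python3 st.py 7 full; python3 - <<'E'
from h import *
c=cap('top'); a=c['pixels'][130:370,150:480]; cv2.imwrite('pics/topcrop7.png',cv2.resize(a,None,fx=2.4,fy=2.4,interpolation=cv2.INTER_CUBIC))
E
```

```text
t 10.6 p [0.3161 0.4654 0.2483] yaw(y)-90 18.709999999999994 z [-1.e-04 -8.e-04 -1.e+00] F [ 0.15 -0.75 -0.02] w 0.0399 j [ 0.88 -0.09  1.81 -0.    1.42 -1.02]
```

View pics/scene_7.png

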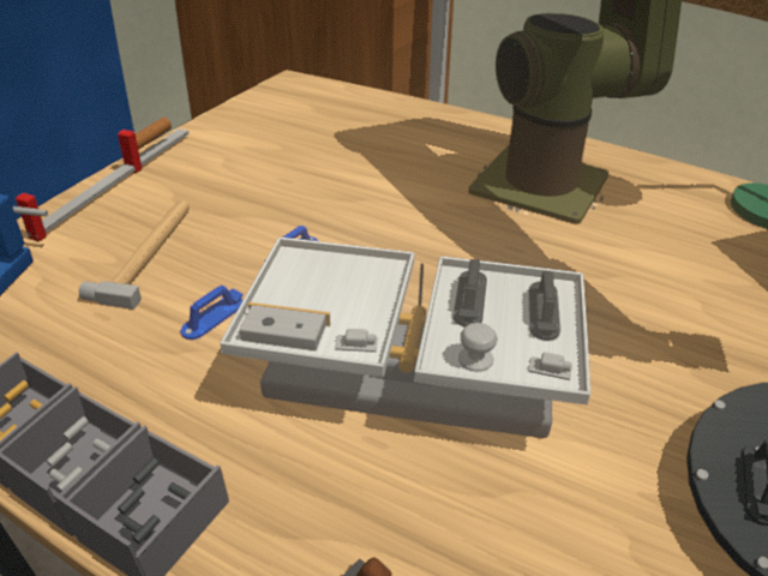

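View pics/topcrop7.png

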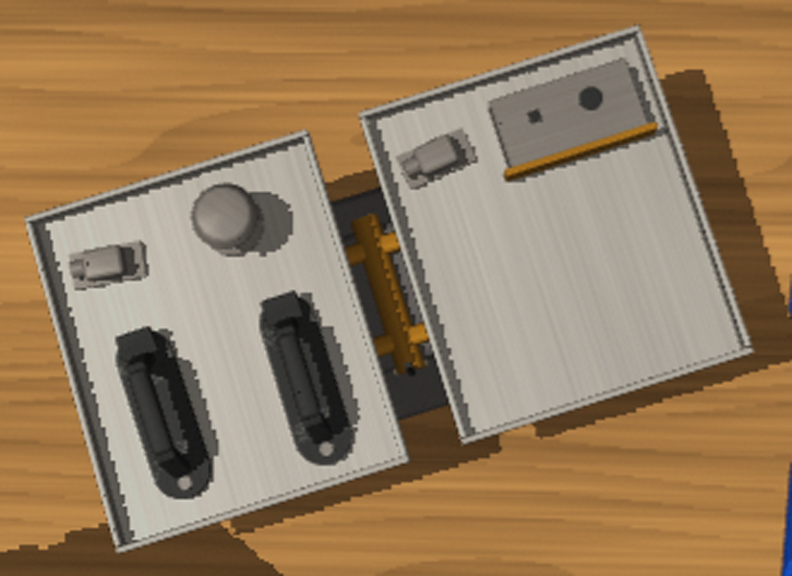

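Both latches now lie flat side by side in the left pan (top crop (165,415) and (308,380)). I'll check the pan heights by triangulating rim corners.

```bash
python3 - <<'E'
from h import *
c=cap('top'); s=cap('scene')
def tri(p,q):
    o1,d1=ray(c,*p);o2,d2=ray(s,*q)
    t=np.linalg.lstsq(np.stack([d1,-d2],1),o2-o1,rcond=None)[0]
    return (o1+d1*t[0]+o2+d2*t[1])/2, np.linalg.norm(o1+d1*t[0]-o2-d2*t[1])
for n,p,q in(('L -y',(406,460),(440,259)),('L +y',(117,551),(584,272)),('R -y',(750,351),(282,240)),('R +y',(463,441),(413,252))):
    X,e=tri((p[0]/2.4+150,p[1]/2.4+130),(q[0]/1.2,q[1]/1.2)); print(n,X.round(4),e.round(4))
a=s['pixels'][190:340,180:500]; cv2.imwrite('pics/scenecrop8.png',cv2.resize(a,None,fx=2.5,fy=2.5,interpolation=cv2.INTER_CUBIC))
E
```

```text
L -y [0.448  0.0038 0.1066] 0.0005
L +y [0.3924 0.171  0.1129] 0.0028
R -y [ 0.5135 -0.1939  0.1076] 0.0044
R +y [ 0.4593 -0.029   0.1126] 0.0002
```

View pics/scenecrop8.png

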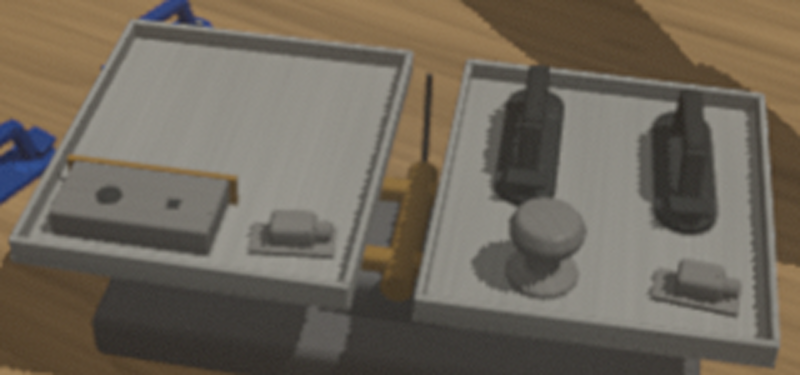

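>>> servo_tool(
  targets=[
    [[0,0,0,0,0,0],[0,0,0,0,0,0],[0,0,0,0,0,0],[0,0,0,0,0,0],[0,0,0,0,0,0],[0,0,0,0,0,0],[0,0,0,0,0,0],[0,0,0,0,0,0]],
  ],
)

```text
t: 11.65
position: [0.3158, 0.4662, 0.2486]
ee_rot: [-0.163, 0.987, -0.0, -0.0]
ft_force: [0.2, 0.3, 1.0]
gripper_width: 0.0398
```

The pan rims average 0.1098 m (left) and 0.1101 m (right), so they are level. Handing in.

```bash
python3 -c "
from rig import arm
print(arm.job_done())"
```

```text
the job is handed in; nothing more can be done
None
```

I took latch_b out of the low right pan, the one with the lock case. I laid it flat in the free place beside latch_a in the left pan, then moved the arm clear and handed in at about 11.7 s.

My last checks:
- **Latches:** the pictures show both lying flat, side by side, in the left pan. I judged flatness and rest by eye and did not measure tilt or speed.
- **Level:** two triangulated rim corners per pan average 0.1098 m on the left and 0.1101 m on the right. That is a difference of about 0.3 mm against the allowed 6 mm. The corners within each pan scatter by 5–6 mm and both averages sit about 2 mm under the expected 0.112 m, so this is only a rough confirmation.
- **Forces:** the readings after each move stayed under 3 N, and no check failed.

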